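Pocket the tape deck parts in order, then hold the loupe in focus over the roller

ROBOT

A 7-joint arm with a two-finger parallel gripper is mounted at the origin on the work surface. World frame = base frame: x ahead of the robot, y to its left, z up, the work surface at z = 0. Lengths are in m, angles in rad, forces in N, time in s.
With the tool pointing down it reaches from about 0.425 to 0.925 m from the base axis. Payload 6.8 kg.
Tool frame: the origin (TCP) lies midway between the tips of the shut fingers; the grasp point (between the pads) lies pinch_z behind it (pinch_z is the distance from the TCP to the grasp point, in m); z points along the fingers, y is the line along which they close (so a half turn about z gives the same grasp; the last joint's range is limited). The gripper opens to 88 mm and grips with 3 to 60 N. Pads are 20 mm wide; open, the fingers measure 115 mm over their backs; the gripper's body (75 mm by 178 mm) begins 61 mm behind the grasp point.
Start: joints at [1.158, 0.477, 0.022, 1.555, -0.011, 1.109, -0.083], TCP at [0.203, -0.644, 0.223] pointing down, gripper open.
Joint ranges: [-2.96, 2.96], [-0.34, 2.1], [-1.41, 1.46], [0.24, 2.44], [-1.37, 4.51], [0.17, 1.92], [-2.96, 2.96]. Speed limits (rad/s): [2.39, 2.39, 3.14, 3.14, 3.14, 3.14, 3.14].

INTERFACE

Orientations are given as a unit quaternion [w, x, y, z].
In Python, from rig import * gives the robot as it stands.
- The arm moves only by the tool servo_tool, never from a script. Its argument "commands" is a list of rows, each a list of 7 numbers: the shift along the world's x, y, z in units of 25 mm (1.0 is 25 mm), then the turn, a rotation vector about the world's x, y, z in degrees, then the opening, from -1 (shut) to 1 (fully open). A call has exactly 8 rows; each row shifts and turns the commanded pose from where the row before left it; what a row does not reach is not made up. A row lasts 1/12 s, in which the tool goes at most 41.7 mm and 7.16 degrees, less where a joint would pass 70% of its speed; a pose out of reach is approached as far as the arm can. A call is refused whole if a number of a shift passes 1 or a number of a turn 7.16, either way. A call with a gripper value outside its range is refused whole. The fingers move at their own pace and stop on an object; "squeeze" is the grip in N (left out, the last holds). Time passes only in rows, so rows that do not move let the fingers close, or fill a call up. It gives the time, the measured TCP pose, the force, the opening and the grip force at its end, in the units of the state.
- observe(): the state, without advancing time (a new reading comes with each control period).
- capture(name): name is "scene" or "top" or "wrist"; returns a dict with "img" (420x560x3 uint8, red, green, blue), "vfov" (degrees; the focal length in pixels is half the picture's height over the tangent of half this angle, whatever the lens; pixels are square), "cx", "cy" (the principal point, pixels), "eye" and "orientation" of the camera in the world. Camera axes: x right, y down, z forward; pixel columns grow to the right and rows downward; lengths in m; the calibration is good to about 2 mm. A picture is of the moment at which its call begins. There is no depth.
- sign_off(): hands the job in; it is judged then, once.
Trained networks look in the newest picture that a camera, given by its name, has taken for a name from the list of things; names that differ only in an ending like _2 or _b are one class to them, and where a whole thing is asked for, a point or a joint stands for the part that bears it (a point fixed in the world has none). Each returns a list of dicts, best first, with "score" (0 to 1); they miss things now and then, are a little off and sometimes report something else, mostly with a low value. They report only what shows in the picture. A call takes as long as a camera call. They do not tell look-alikes from the thing itself.
- look_for(camera, target): "extent" ([left, top, width, height] in pixels, round what is visible of it).
- cut_out(camera, target): "mask" (420x560 bool, what is visible of it) and "extent" ([left, top, width, height] in pixels, round what is visible of it).
- pinpoint(camera, target): "xy" ([column, row] in pixels: a listed point, or the origin of a listed thing).
The state is a dict: "clock": time; "joints": joint angles; "joint_velocities": joint speeds; "tau": joint torques, N m; "ee_pos": TCP position; "orientation": TCP orientation; "wrist_force": force on the tool from outside, world axes, zero at the start; "ft_torque": the same for the moment, N m; "width": finger opening in m; "grip_force": force on a finger pad.
Only numpy, scipy, OpenCV 4.12 (cv2) and the standard library are available. Lean on these libraries where they do the work, as an engineer would, in place of code of your own. Each camera call takes 0.05 s, during which the arm holds its last target. There are 200 camera calls.

TASK

The pinch roller off the tape deck already stands in the first pocket of the parts block, next to the column of the inspection stand; keeping the order in which they came off, set the tension post (the one with the thin stem) upright into the middle pocket, then the grooved guide roller into the end pocket, each put in gently and right down to the pocket floor. Then take the loupe by its handle, fingers off the glass, and finish while still holding it, level and still, with the lens straight above the guide roller and the middle of the lens at the height of the stop collar's top face, which marks where the loupe is in focus. Nothing but the gripper may carry the loupe at the end, and leave the collar and everything else where they are.

Things in the scene. Friction and masses are not known exactly. Their poses are not given: they have to be found in the camera images.
- guide_roller: Guide roller, loose, plain aluminium, starts standing upright on the bench: diameter 24 mm, 36 mm tall, with a tape groove 7 mm wide and 18 mm in diameter from 16 to 23 mm above its underside and a small ball bearing in its top face; 45 g. Origin: centre of its underside; z up along its axis.
- tension_post: Tension post, loose, starts standing upright on the bench: round aluminium foot 24 mm in diameter and 16 mm tall, above it a thin steel stem 12 mm in diameter, 46 mm tall over all; 40 g. Origin: centre of its underside; z up along its axis. It may change places with the guide roller from one start to the next.
- pinch_roller: Pinch roller with a black rubber tyre 30 mm in diameter, 33 mm tall over all, already standing in the first pocket. To be left there. Origin: centre of its underside.
- stand: Inspection stand, fixed: grey base plate 120 x 290 mm, 14 mm thick; on it a white plastic parts block 50 x 140 mm, its top 36 mm above the bench, with three round pockets in a row 45 mm apart; beyond the first pocket, 80 mm from its centre and in line with the row, a steel column 20 mm in diameter, 184 mm high. Origin: underside, centre; y runs along the row towards the column.
- pocket1 (a point): First pocket, the one nearest the column, holding the pinch roller. Each pocket is 27 mm in diameter, 14 mm deep, with a 2 mm chamfer at the mouth. This point: centre of the pocket's floor, 22 mm above the bench. Axes: those of the stand.
- pocket2 (a point): Middle pocket, as pocket1. This point: centre of its floor, 22 mm above the bench. A part seated in it has its origin here.
- pocket3 (a point): End pocket, the one farthest from the column, as pocket1. This point: centre of its floor, 22 mm above the bench. A part seated in it has its origin here.
- collar_top (a point): Stop collar on the stand's column: dark steel ring 38 mm in diameter, 14 mm tall, with a thumb screw; set anew each time, its top face 110 to 150 mm above the bench. This point: centre of its top face, on the column's axis, z up. Keep clear of it: it slips if pushed up or down with more than about 20 N.
- loupe: Hand loupe lying flat on the bench, 110 g: steel ring 64 mm in outer diameter, 12 mm thick, and a black flat-sided handle 18 mm wide, 16 mm thick, from 45 to 150 mm from the lens's centre along -x. Undersides flush. Origin: centre of the ring's underside; x points from handle to lens, z up, square to the lens. Centre of mass about 45 mm from the lens's centre, on the handle's side.
- lens_centre (a point): Middle of the loupe's lens, 6 mm above the loupe's origin (half the ring's thickness). It is this point that belongs at the height of the collar's top face, above the guide roller's axis.
- lens: The loupe's glass, 55 mm in diameter, 6 mm thick, set in its ring. Not to be touched with the fingers. Origin: that of the loupe.
- reel: Full tape reel lying flat, 127 mm in diameter, 14 mm tall. To be left alone.
- oil_bottle: Small oil bottle, upright, 36 mm in diameter, 85 mm tall. To be left alone.
- flywheel: Brass flywheel lying flat, 52 mm in diameter, its shaft pointing up to 31 mm. To be left alone.
- screw_tin: Open round tin with screws, 64 mm in diameter, 18 mm tall. To be left alone.
- screwdriver: Screwdriver lying near the robot, 170 mm long. To be left alone.
- brush: Small brush lying on the bench, 160 mm long. To be left alone.
- motor: Small steel motor standing upright, 36 mm in diameter, 41 mm tall. To be left alone.
Things that resemble listed ones, but are neither listed nor needed, are in the scene too. Leave any blue look-alike of the loupe alone.

How it is judged:
On the way, in this order (a step that is already met when the one before it is completed fails the run):
1. the tension post stands in the middle pocket, fully down and let go (horizontal distance between tension_post and pocket2 below 0.004 m and z of tension_post in the frame of pocket2 between -0.004 and 0.004 m and angle between tension_post's own z axis and vertical below 0.1 rad and contact force between the fingers and tension_post below 0.05 N), for 0.2 s.
2. then the guide roller stands in the end pocket, fully down and let go, the tension post still in its own (horizontal distance between guide_roller and pocket3 below 0.004 m and z of guide_roller in the frame of pocket3 between -0.004 and 0.004 m and angle between each of guide_roller, tension_post's own z axis and vertical below 0.1 rad and horizontal distance between tension_post and pocket2 below 0.004 m and z of tension_post in the frame of pocket2 between -0.004 and 0.004 m and contact force between the fingers and guide_roller below 0.05 N), for 0.2 s.
At the end, for the whole second after the job is handed in: Loupe held by its handle alone (grasp over 45 mm from the lens centre), still, level to 0.12 rad; lens within 12 mm of the guide roller's axis and 7 mm of the collar top's height. Post, guide roller, pinch roller upright in middle, end, first pocket: 4 mm of centre and depth, 0.1 rad (all of step 2 and horizontal distance between lens_centre and guide_roller below 0.012 m and z of lens_centre in the frame of collar_top between -0.007 and 0.007 m and angle between loupe's own z axis and vertical below 0.12 rad and linear speed of loupe below 0.03 m/s and angular speed of loupe below 0.2 rad/s and contact force between the fingers and loupe above 1 N and distance between the grasp point and lens_centre above 0.045 m and contact force between loupe and stand below 0.1 N and contact force between loupe and guide_roller below 0.1 N and contact force between loupe and tension_post below 0.1 N and contact force between loupe and pinch_roller below 0.1 N and horizontal distance between pinch_roller and pocket1 below 0.004 m and z of pinch_roller in the frame of pocket1 between -0.004 and 0.004 m and angle between pinch_roller's own z axis and vertical below 0.1 rad and contact force between the fingers and tension_post below 0.05 N and contact force between the fingers and pinch_roller below 0.05 N); the arm keeps its last pose, push and grip.
It fails at once if the fingers touched the loupe's glass (contact force between the fingers and lens above 0.5 N).
It fails at once if a roller or the post was dropped (let fall more than about 25 mm) ((linear speed of guide_roller above 0.7 m/s and contact force between the fingers and guide_roller below 0.05 N) or (linear speed of tension_post above 0.7 m/s and contact force between the fingers and tension_post below 0.05 N)).
It fails at once if the stop collar was shifted (distance of collar_top from where it was at the start of the episode above 0.004 m).
It fails at once if a bystander was moved by more than 30 mm (distance of any of reel, oil_bottle, flywheel, screw_tin, screwdriver, brush, motor from where it was at the start of the episode above 0.03 m).
It fails at once if the pinch roller was taken out of its pocket (distance between pinch_roller and pocket1 above 0.008 m).
It also fails if it takes over 72 s, if anything falls off the work surface, if the arm or the gripper's body presses on something with over 40 N, if the wrist force passes 120 N, or if a joint passes its speed limit or range.

## Working session

There is one attempt and no reset: what is moved stays moved. The work goes in short steps, Python scripts to look and compute and a tool call to move; the robot and the scene stay as the last step left them, time stands still between calls to the robot, and variables do not carry over. Pictures are saved under pics/ and viewed, at most 10 in all, crops included, and the job is handed in when it is done.

Besides the shell and the picture viewer there is one more tool, called as name(argument=value, ...) on one line, values as JSON. servo_tool: Moves the arm, as the interface text tells. Its arguments: {"type":"object","properties":{"commands":{"type":"array"},"squeeze":{"type":"number"}},"required":["commands"]}

```bash
ls; mkdir -p pics
cat > h.py <<'E'
from rig import *
import numpy as np, cv2
from scipy.spatial.transform import Rotation as R
def rot(q): return R.from_quat([q[1],q[2],q[3],q[0]])
def cam(c):
    f=c["img"].shape[0]/2/np.tan(np.radians(c["vfov"])/2); return f,rot(c["orientation"]).as_matrix(),np.array(c["eye"])
def p2w(c,xy,z):
    f,M,e=cam(c); d=M@np.array([(xy[0]-c["cx"])/f,(xy[1]-c["cy"])/f,1]); return e+d*(z-e[2])/d[2]
def w2p(c,p):
    f,M,e=cam(c); q=M.T@(np.array(p)-e); return np.array([c["cx"]+f*q[0]/q[2],c["cy"]+f*q[1]/q[2]])
def save(c,n): cv2.imwrite("pics/"+n+".png",c["img"][:,:,::-1])
E
python3 - <<'E'
from h import *
s=observe(); print({k:np.round(v,3) for k,v in s.items()})
for n in("scene","top"):
    c=capture(n); save(c,n+"0"); print(n,c["vfov"],c["cx"],c["cy"],np.round(c["eye"],3),np.round(c["orientation"],3))
    zs=dict(guide_roller=0,tension_post=0,pinch_roller=.022,pocket1=.022,pocket2=.022,pocket3=.022,collar_top=.13,loupe=0,lens_centre=.006,stand=0,oil_bottle=0,motor=0,flywheel=0,reel=0,screw_tin=0,screwdriver=0,brush=0)
    for t,z in zs.items():
        for d in pinpoint(n,t)[:3]: print(t,np.round(d["xy"],1),round(d["score"],2),np.round(p2w(c,d["xy"],z),3))
E
```

```text
pics
{'clock': np.float64(0.0), 'joints': array([ 1.158,  0.478,  0.022,  1.556, -0.012,  1.109, -0.083]), 'joint_velocities': array([ 0.002,  0.001, -0.001, -0.001,  0.001, -0.001, -0.   ]), 'tau': array([-0.0000e+00, -5.8285e+01,  1.5340e+00, -2.7261e+01, -5.4000e-02,
        1.7000e-02,  0.0000e+00]), 'ee_pos': array([ 0.202, -0.643,  0.222]), 'orientation': array([-0.001,  0.988,  0.152, -0.   ]), 'wrist_force': array([-0.517, -0.088,  0.5  ]), 'ft_torque': array([-0.036,  0.009, -0.015]), 'grip_force': np.float64(0.0), 'width': np.float64(0.088)}
scene 52.000783877178854 280.98048711252477 206.32700464796986 [ 0.972 -0.774  0.762] [-0.424  0.873  0.213 -0.111]
guide_roller [326.  183.3] 0.52 [0.578 0.25  0.   ]
guide_roller [268.6 257.6] 0.45 [ 0.577 -0.113  0.   ]
tension_post [222.4 244.5] 0.45 [ 0.447 -0.126  0.   ]
pinch_roller [326.8 176.5] 0.38 [0.577 0.255 0.022]
pocket1 [325.7 173.9] 0.73 [0.569 0.266 0.022]
pocket1 [327.8 184.8] 0.71 [0.597 0.215 0.022]
pocket1 [256.1 181.9] 0.16 [0.399 0.132 0.022]
pocket2 [325.7 173.9] 0.73 [0.569 0.266 0.022]
pocket2 [327.8 184.8] 0.
[... 1798 characters left out ...]
.13 ]
loupe [412.  278.9] 0.75 [ 0.314 -0.445  0.   ]
loupe [366.3 205.3] 0.7 [ 0.553 -0.308  0.   ]
lens_centre [416.7 281.9] 0.86 [ 0.305 -0.458  0.006]
lens_centre [367.4 205. ] 0.6 [ 0.553 -0.31   0.006]
stand [197.7 199.2] 0.85 [0.584 0.237 0.   ]
oil_bottle [274.3 141.8] 0.68 [ 0.768 -0.015  0.   ]
oil_bottle [223.2 261.6] 0.23 [0.382 0.157 0.   ]
motor [139.2 244.9] 0.66 [0.441 0.426 0.   ]
motor [414.7 203.3] 0.59 [ 0.556 -0.465  0.   ]
flywheel [346.8 165.1] 0.76 [ 0.686 -0.249  0.   ]
reel [318.7 148.1] 0.59 [ 0.744 -0.159  0.   ]
screw_tin [226.3 258.1] 0.73 [0.393 0.147 0.   ]
screwdriver [316.5 267.7] 0.57 [ 0.356 -0.141  0.   ]
screwdriver [218.9 193.6] 0.18 [0.601 0.168 0.   ]
```

View pics/scene0.png

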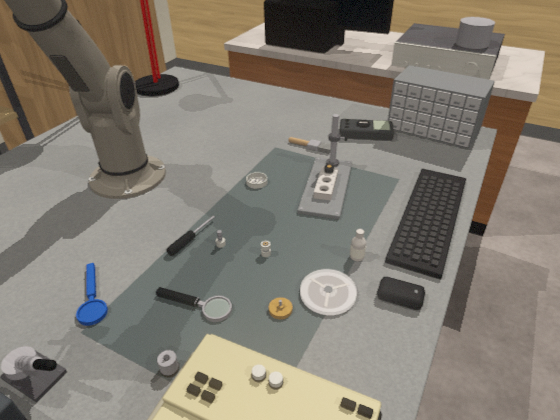

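View pics/top0.png

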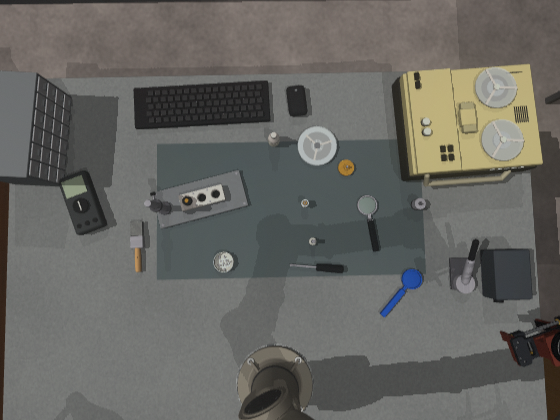

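The top view shows the following:
- **Stand:** the block's pockets are at (187,201), (201,197) and (215,194), with the column at (157,204).
- **Loupe:** the black-handled loupe has its ring at (367,205) and its handle to (374,248). The blue look-alike is at (412,279).
- **Parts:** the tension post (thin stem) is at (313,241) and the guide roller at (305,203).

Possible mix-ups:
- **Tension post:** the guide roller at scene (266,249).
- **Guide roller:** the motor at top (420,204) and the flywheel at (346,167).
- **Loupe:** the blue one.

By the description, the post is the one at scene (221,240), top (313,241). I'll check it in a close wrist view.

servo_tool(commands=[[0.4,0.85,0,0,0,3.7,0],[0.4,0.85,0,0,0,3.7,0],[0.4,0.85,0,0,0,3.7,0],[0.4,0.85,0,0,0,3.7,0],[0.4,0.85,0,0,0,3.7,0],[0.4,0.85,0,0,0,3.7,0],[0.4,0.85,0,0,0,3.7,0],[0.4,0.85,0,0,0,3.7,0]])

```text
clock: 2.47
ee_pos: [0.283, -0.4729, 0.2228]
orientation: [0.0, 0.916, 0.401, -0.0]
wrist_force: [0.4, -0.3, -0.4]
width: 0.0441
grip_force: 0.0
```

servo_tool(commands=[[0.4,0.85,0,0,0,3.7,0],[0.4,0.85,0,0,0,3.7,0],[0.4,0.85,0,0,0,3.7,0],[0.4,0.85,0,0,0,3.7,0],[0.4,0.85,0,0,0,3.7,0],[0.4,0.85,0,0,0,3.7,0],[0.4,0.85,0,0,0,3.7,0],[0.4,0.85,0,0,0,3.7,0]])

```text
clock: 3.13
ee_pos: [0.3634, -0.3019, 0.2227]
orientation: [0.0, 0.783, 0.623, 0.0]
wrist_force: [-0.3, 0.5, 0.4]
width: 0.0437
grip_force: 0.0
```

servo_tool(commands=[[0.4,0.85,0,0,0,3.7,0],[0.4,0.85,0,0,0,3.7,0],[0.4,0.85,0,0,0,3.7,0],[0.4,0.85,0,0,0,3.7,0],[0.4,0.85,0,0,0,3.7,0],[0.4,0.85,0,0,0,3.7,0],[0.4,0.85,0,0,0,3.7,0],[0.4,0.85,0,0,0,3.7,0]])

```text
clock: 3.8
ee_pos: [0.443, -0.1318, 0.2228]
orientation: [0.0, 0.598, 0.802, -0.0]
wrist_force: [0.2, -0.8, 0.1]
width: 0.0438
grip_force: 0.0
```

Run:
```python
from h import *
try: print("pinch_z",pinch_z)
except Exception as e: print(e,[k for k in globals() if not k.startswith('_')])
s=observe(); print({k:np.round(s[k],4) for k in("clock","joints","ee_pos","orientation","width")})
c=capture("wrist"); save(c,"w1"); print(c["vfov"],c["cx"],c["cy"],np.round(c["eye"],3),np.round(c["orientation"],3))
for t,z in dict(tension_post=0,guide_roller=0,loupe=0,lens_centre=.006).items():
    for d in pinpoint("wrist",t)[:3]: print(t,np.round(d["xy"],1),round(d["score"],2),np.round(p2w(c,d["xy"],z),4))
    for d in look_for("wrist",t)[:3]: print(t,np.round(d["extent"],1),round(d["score"],2))
print(w2p(c,[.444,-.13,.046]))
```

```text
pinch_z 0.0187
{'clock': np.float64(3.8), 'joints': array([ 0.6527,  0.1661, -0.5469,  2.0144,  0.1034,  0.9872,  0.3447]), 'ee_pos': array([ 0.443 , -0.1318,  0.2228]), 'orientation': array([ 2.000e-04,  5.975e-01,  8.018e-01, -0.000e+00]), 'width': np.float64(0.0438)}
59.732266266403784 277.6553744801988 210.2659660339873 [ 0.423 -0.063  0.386] [0.132 0.981 0.143 0.02 ]
tension_post [277.5 178.7] 0.92 [ 0.4434 -0.1304  0.    ]
tension_post [266.5 169.1  20.2  22. ] 0.63
guide_roller [386.6 188. ] 0.97 [ 0.5588 -0.1066  0.    ]
guide_roller [382.5 181.1  30.   27. ] 0.87
loupe [ 20.1 293.1  27.6  28.1] 0.83
loupe [300.6 361.1  45.1  11.2] 0.63
lens_centre [301.5 365.3  42.1   5.5] 0.91
lens_centre [ 15.2 293.   31.2  23.7] 0.89
[278.28963538 187.24308446]
```

View pics/w1.png

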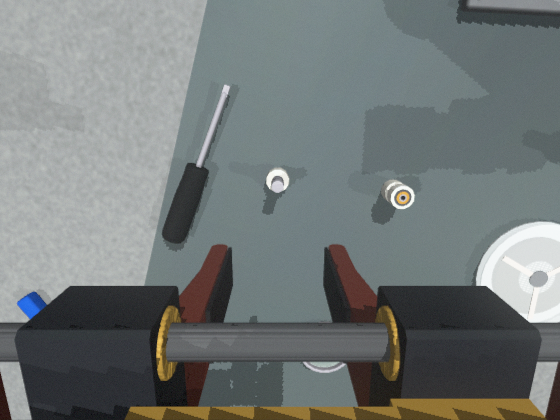

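The close view shows the tension post (thin stem on a round foot) at (277,180), clearly different from the guide roller with its bearing at (400,195). The stem top is where the projection predicts it, so I'm going down to grasp the stem.

servo_tool(commands=[[0,0.05,-1,0,0,0,0],[0,0,-1,0,0,0,0],[0,0,-1,0,0,0,-0.1],[0,0,-1,0,0,0,-0.1],[0,0,-1,0,0,0,-0.1],[0,0,-1,0,0,0,-0.1],[0,0,-1,0,0,0,-0.1],[0,0,-0.5,0,0,0,-0.1]], squeeze=15)

```text
clock: 4.92
ee_pos: [0.4409, -0.1331, 0.0327]
orientation: [-0.001, 0.601, 0.8, -0.001]
wrist_force: [0.0, 0.8, 0.7]
width: 0.0393
grip_force: 0.0
```

servo_tool(commands=[[0,0,-0.35,0,0,0,-0.1],[0,0,-0.2,0,0,0,-0.1],[0,0,0,0,0,0,-0.6],[0,0,0,0,0,0,-1],[0,0,0,0,0,0,-1],[0,0,0,0,0,0,-1],[0,0,0,0,0,0,-1],[0,0,0,0,0,0,-1]])

```text
clock: 5.58
ee_pos: [0.4431, -0.1329, 0.0221]
orientation: [0.001, 0.6, 0.8, 0.0]
wrist_force: [-1.1, 0.6, 4.7]
width: 0.0116
grip_force: 15.0
```

servo_tool(commands=[[0,0,0.5,0,0,0,-1],[0,0,1,0,0,0,-1],[0,0,1,0,0,0,-1],[0.43,1,1,0,0,0,-1],[0.43,1,1,0,0,0,-1],[0.43,1,0.2,0,0,0,-1],[0.43,1,0,0,0,0,-1],[0.43,1,0,0,0,0,-1]])

```text
clock: 6.25
ee_pos: [0.4971, -0.0067, 0.14]
orientation: [0.001, 0.6, 0.8, 0.0]
wrist_force: [0.5, 0.1, -0.6]
width: 0.0116
grip_force: 15.0
```

servo_tool(commands=[[0.43,1,0,0,0,0,-1],[0.43,1,0,0,0,0,-1],[0.43,1,0,0,0,0,-1],[0.43,1,0,0,0,0,-1],[0.43,1,0,0,0,0,-1],[0.43,1,0,0,0,0,-1],[0.43,1,0,0,0,0,-1],[0,0,0,0,0,0,-1]])

```text
clock: 6.92
ee_pos: [0.5724, 0.1739, 0.1395]
orientation: [-0.001, 0.598, 0.802, 0.002]
wrist_force: [0.4, 0.6, -0.4]
width: 0.0117
grip_force: 15.0
```

Run:
```python
from h import *
s=observe(); print({k:np.round(s[k],4) for k in("clock","joints","ee_pos","orientation","width","wrist_force")})
c=capture("wrist"); save(c,"w2"); print(np.round(c["eye"],3),np.round(c["orientation"],3))
for t,z in dict(tension_post=s["ee_pos"][2]-.022,pocket1=.022,pocket2=.022,pocket3=.022,collar_top=.13,pinch_roller=.022,stand=0).items():
    for d in pinpoint("wrist",t)[:3]: print(t,np.round(d["xy"],1),round(d["score"],2),np.round(p2w(c,d["xy"],z),4))
```

```text
{'clock': np.float64(6.9167), 'joints': array([ 0.0336,  0.5027, -0.57  ,  1.7939,  0.3244,  0.9362, -0.3843]), 'ee_pos': array([0.5724, 0.1739, 0.1395]), 'orientation': array([-7.000e-04,  5.977e-01,  8.017e-01,  2.400e-03]), 'width': np.float64(0.0117), 'wrist_force': array([ 0.434 ,  0.6315, -0.4098])}
[0.552 0.242 0.303] [0.129 0.981 0.143 0.021]
tension_post [278.9 243.6] 0.93 [0.573  0.1769 0.1175]
tension_post [319.8  96. ] 0.36 [0.5703 0.2552 0.1175]
pocket1 [308.6 213.1] 0.8 [0.5991 0.1747 0.022 ]
pocket1 [312.1 157.9] 0.78 [0.5882 0.2173 0.022 ]
pocket2 [308.6 213.1] 0.8 [0.5991 0.1747 0.022 ]
pocket2 [312.1 157.9] 0.78 [0.5882 0.2173 0.022 ]
pocket3 [308.6 213.1] 0.8 [0.5991 0.1747 0.022 ]
pocket3 [312.1 157.9] 0.78 [0.5882 0.2173 0.022 ]
pinch_roller [308.7 216. ] 0.57 [0.5999 0.1724 0.022 ]
pinch_roller [320.1  95.5] 0.56 [0.5797 0.2624 0.022 ]
stand [312.1 141.4] 0.86 [0.5869 0.2281 0.    ]
```

View pics/w2.png

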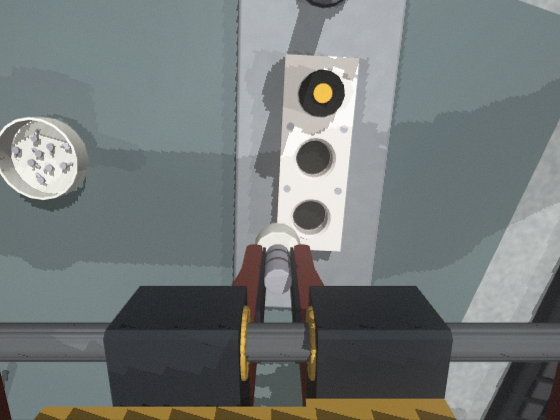

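The view shows the held post's foot at (279,238), pocket 2 at (314,156), pocket 3 at (311,215) and the pinch roller at (322,93). Next I'm fitting the pocket rims.

```bash
cat >> h.py <<'E'
def rims(c,boxes,thr=110,z=.036):
    g=cv2.cvtColor(c["img"],cv2.COLOR_RGB2GRAY); out=[]
    for (x,y,w,h) in boxes:
        m=(g[y:y+h,x:x+w]<thr).astype(np.uint8)
        k=max(cv2.findContours(m,cv2.RETR_EXTERNAL,cv2.CHAIN_APPROX_NONE)[0],key=cv2.contourArea)
        e=cv2.fitEllipse(k); p=np.array(e[0])+[x,y]; out.append(p2w(c,p,z)); print(np.round(p,1),np.round(e[1],1),np.round(out[-1],4))
    return out
E
python3 - <<'E'
from h import *
c=capture("wrist")
b=[(290,132,46,52),(288,192,46,44)]
for t in (90,110,140):
    o=rims(c,b,t); d=o[0]-o[1]; print(t,np.linalg.norm(d),np.degrees(np.arctan2(d[1],d[0])))
# pinch roller top/tyre
g=c["img"]; m=((g[...,0]>180)&(g[...,2]<110)).astype(np.uint8); m[:60]=0;m[130:]=0
ys,xs=np.nonzero(m); print("cap",xs.mean(),ys.mean(),p2w(c,(xs.mean(),ys.mean()),.055))
# held post mask
s=observe()
for d in cut_out("wrist","tension_post")[:1]: print(d["extent"])
crop=cv2.resize(g[195:305,230:350],None,fx=5,fy=5,interpolation=cv2.INTER_CUBIC); cv2.imwrite("pics/c2.png",crop[:,:,::-1])
f,M,e=cam(c); z=e[2]-.036; print("expected rim px",f*.031/np.linalg.norm(o[0]-e),s["ee_pos"])
for q in ((.5724,.1739),(.5724,.1769)): print(w2p(c,[*q,s["ee_pos"][2]-.022]),w2p(c,[*q,s["ee_pos"][2]-.006]))
E
```

```text
[317.7 146.4] [30.5 33.3] [0.5869 0.219  0.036 ]
[313.8 204.8] [26.4 31.2] [0.5974 0.1768 0.036 ]
90 0.043442667916000606 103.97982756406888
[318.3 146.4] [30.8 35.3] [0.5873 0.2191 0.036 ]
[314.3 205.1] [27.1 32.9] [0.5978 0.1767 0.036 ]
110 0.043673846677525906 103.93152708650283
[318.4 146.7] [32.  36.3] [0.5875 0.2189 0.036 ]
[315.  205.3] [28.  35.2] [0.5984 0.1766 0.036 ]
140 0.04365189626442817 104.47334177589967
cap 327.3367697594502 79.58762886597938 [0.57743024 0.26197916 0.055     ]
[254.7, 222.3, 44.2, 70.5]
expected rim px 42.16962700803589 [0.57153454 0.16621959 0.13896218]
[282.192352   235.11186767] [282.61068465 245.83544064]
[283.77650915 229.98983397] [284.33293992 240.31817969]
```

View pics/c2.png

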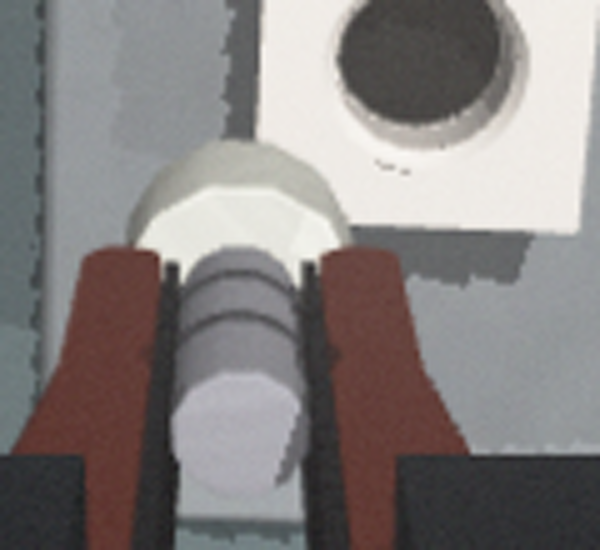

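The crop shows the post's foot centred at about column 278 between the pads. The pocket's lit chamfer extends beyond the dark disc, so fitting the dark area alone is biased. I'll measure again with the arm settled, using the block outline as well.

Run:
```python
from h import *
s=observe(); c=capture("wrist"); s2=observe(); print(s["ee_pos"],s2["ee_pos"],c["eye"])
pk=pinpoint("wrist","tension_post")[0]; print("post origin",pk["xy"],p2w(c,pk["xy"],s["ee_pos"][2]-.022), w2p(c,[*s["ee_pos"][:2],s["ee_pos"][2]-.022]))
g=cv2.cvtColor(c["img"],cv2.COLOR_RGB2GRAY)
for t in (195,205,215): 
    m=(g>t).astype(np.uint8); m=cv2.morphologyEx(m,cv2.MORPH_OPEN,np.ones((2,2)))
    k=[q for q in cv2.findContours(m,cv2.RETR_CCOMP,cv2.CHAIN_APPROX_NONE)[0] if cv2.contourArea(q)>300]
    for q in k:
        x,y,w,h=cv2.boundingRect(q)
        if 270<x<350 and 60<y<230 and w<60:
            e=cv2.fitEllipse(q); print(t,(x,y,w,h),np.round(e[0],1),np.round(e[1],1),np.round(p2w(c,e[0],.036),4))
V=cv2.resize(c["img"][25:265,230:380],None,fx=4,fy=4,interpolation=cv2.INTER_CUBIC)[:,:,::-1].copy()
# search overlay: circles for current guess
def circ(p,r,z,col):
    for a in np.linspace(0,2*np.pi,160):
        u=w2p(c,[p[0]+r*np.cos(a),p[1]+r*np.sin(a),z]); u=(u-[230,25]+.5)*4; cv2.circle(V,tuple(int(v) for v in u),0,col,-1)
P2=np.array([.5883,.2180]); d=np.array([np.cos(np.radians(104.3)),np.sin(np.radians(104.3))]); n=np.array([d[1],-d[0]])
for k in(-1,0): circ(P2+.045*k*d,.0155,.036,(0,0,255)); circ(P2+.045*k*d,.0135,.034,(0,160,0))
circ(P2+.045*d,.015,.050,(255,0,0))
cs=[P2+.07*a*d+.025*b*n for a,b in((1,1),(1,-1),(-1,-1),(-1,1))]
cv2.polylines(V,[np.array([((w2p(c,[*q,.036])-[230,25]+.5)*4) for q in cs],int)],True,(255,0,255),1)
cv2.imwrite("pics/v3.png",V[::1][:,:][0:960:1]) if 0 else cv2.imwrite("pics/v3.png",cv2.rotate(V,cv2.ROTATE_90_CLOCKWISE)[:, 160:960])
```

```text
[0.57159735 0.16645825 0.13902649] [0.57158443 0.16665905 0.13900597] [0.55198445 0.23560705 0.3020779 ]
post origin [277.8, 243.8] [0.57160103 0.16903243 0.11702649] [276.4649322  248.10377696]
195 (297, 190, 40, 37) [316.3 207.9] [36.3 39.3] [0.6001 0.1756 0.036 ]
195 (300, 127, 42, 42) [320.6 147.6] [39.3 41.5] [0.5893 0.2193 0.036 ]
205 (297, 190, 41, 38) [316.4 208.1] [36.9 39.8] [0.6001 0.1754 0.036 ]
205 (300, 127, 43, 42) [320.8 147.8] [40.1 41.9] [0.5894 0.2192 0.036 ]
215 (296, 189, 42, 39) [316.3 208.1] [37.5 40.4] [0.6001 0.1755 0.036 ]
215 (300, 127, 43, 42) [320.8 147.8] [40.7 42.1] [0.5895 0.2192 0.036 ]
```

View pics/v3.png

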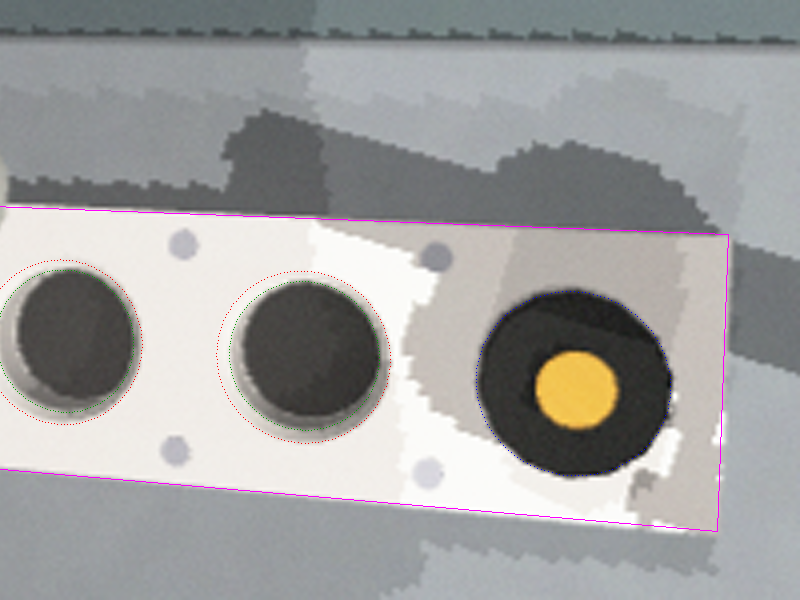

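The projected block outline and the pocket circles lie on the picture to about a millimetre. Pocket 2 is at about (0.5887, 0.2185) and pocket 3 at about (0.5998, 0.1749), with the row at 104.3°. The held post's origin is 2.5 mm ahead of the TCP in y. I'm moving over pocket 2.

servo_tool(commands=[[0.23,0.66,0,0,0,-0.6,-1],[0.23,0.66,0,0,0,-0.6,-1],[0.22,0.66,0,0,0,-0.6,-1],[0,0,-0.8,0,0,0,-1],[0,0,-0.8,0,0,0,-1],[0,0,-0.8,0,0,0,-1],[0,0,-0.3,0,0,0,-1],[0,0,0,0,0,0,-1]])

```text
clock: 8.18
ee_pos: [0.5873, 0.216, 0.0694]
orientation: [-0.001, 0.612, 0.79, -0.002]
wrist_force: [-0.2, -0.1, -0.1]
width: 0.0113
grip_force: 15.0
```

Run:
```python
from h import *
capture("wrist");s=observe(); c=capture("wrist"); print(s["ee_pos"],c["eye"],s["orientation"])
save(c,"w4raw")
for d in pinpoint("wrist","tension_post")[:2]: print("post",d["xy"],d["score"],p2w(c,d["xy"],s["ee_pos"][2]-.022))
P2=[.5887,.2185]
V=cv2.resize(c["img"][130:270,200:380],None,fx=4,fy=4,interpolation=cv2.INTER_CUBIC)[:,:,::-1].copy()
def circ(p,r,z,col):
    for a in np.linspace(0,2*np.pi,160):
        u=w2p(c,[p[0]+r*np.cos(a),p[1]+r*np.sin(a),z]); u=(u-[200,130]+.5)*4; cv2.circle(V,tuple(int(v) for v in u),0,col,-1)
circ(P2,.0155,.036,(0,0,255)); circ(np.add(P2,[.0111,-.0436]),.0155,.036,(0,0,255))
b=s["ee_pos"][2]-.022
circ(P2,.012,b,(0,160,0)); circ(P2,.012,b+.016,(255,0,0)); circ(P2,.006,b+.046,(255,0,255))
cv2.imwrite("pics/v4.png",V)
```

```text
[0.58813005 0.21660122 0.07096202] [0.57092934 0.2863335  0.23402836] [-4.17667183e-04  6.12458502e-01  7.90502372e-01 -6.39280978e-04]
post [274.0, 246.3] 0.84 [0.58659173 0.21728468 0.04896202]
```

View pics/v4.png

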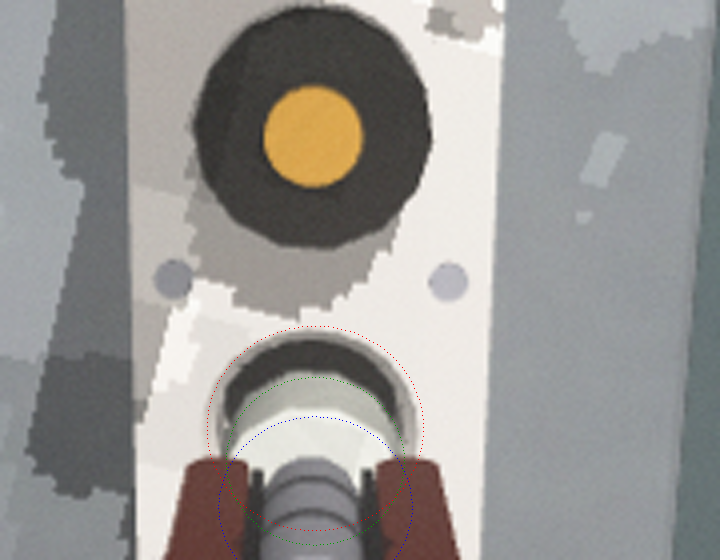

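The overlay shows the foot centred sideways on the pocket (column 315 in the crop), but about 1 mm too far towards the column. I'm correcting that and lowering gently.

servo_tool(commands=[[0.01,-0.04,-0.2,0,0,0,-1],[0,0,-0.2,0,0,0,-1],[0,0,-0.2,0,0,0,-1],[0,0,-0.15,0,0,0,-1],[0,0,-0.1,0,0,0,-1],[0,0,-0.1,0,0,0,-1],[0,0,-0.08,0,0,0,-1],[0,0,0,0,0,0,-1]])

```text
clock: 9.0
ee_pos: [0.5886, 0.2158, 0.0452]
orientation: [-0.0, 0.612, 0.791, -0.0]
wrist_force: [-0.4, 0.1, -0.3]
width: 0.0112
grip_force: 15.0
```

servo_tool(commands=[[0,0,-0.03,0,0,0,-1],[0,0,-0.02,0,0,0,-1],[0,0,-0.01,0,0,0,-1],[0,0,0,0,0,0,-0.3],[0,0,0,0,0,0,-0.3],[0,0,0,0,0,0,-0.3],[0,0,0,0,0,0,-0.3],[0,0,0,0,0,0,-0.3]])

```text
clock: 9.67
ee_pos: [0.5889, 0.2159, 0.0442]
orientation: [0.0, 0.612, 0.79, 0.0]
wrist_force: [0.2, 0.3, -0.1]
width: 0.0309
grip_force: 0.0
```

servo_tool(commands=[[0,0,0.4,0,0,0,-0.3],[0,0,0.8,0,0,0,-0.3],[0,0,1,0,0,0,-0.3],[0,0,1,0,0,0,-0.3],[0,-0.6,0.6,0,0,0,-0.1],[0,-1,0,0,0,0,-0.1],[0,-1,0,0,0,0,-0.1],[0,0,0,0,0,0,-0.1]])

```text
clock: 10.33
ee_pos: [0.5898, 0.1444, 0.1399]
orientation: [0.002, 0.615, 0.789, -0.001]
wrist_force: [1.7, -0.9, -0.9]
width: 0.0395
grip_force: 0.0
```

Run:
```python
from h import *
capture("wrist");s=observe(); c=capture("wrist"); print(s["clock"],s["ee_pos"],c["eye"])
for d in pinpoint("wrist","tension_post")[:2]: print("post",d["xy"],d["score"],p2w(c,d["xy"],.022))
for n in("scene","top","wrist"):
    cc=capture(n)
    for d in pinpoint(n,"guide_roller")[:3]: print(n,d["xy"],d["score"],p2w(cc,d["xy"],0))
    for d in pinpoint(n,"collar_top")[:3]: print(n,"collar",d["xy"],d["score"],p2w(cc,d["xy"],.13))
x=c["img"][60:260,200:400]; V=cv2.resize(x,None,fx=3,fy=3,interpolation=cv2.INTER_CUBIC)[:,:,::-1].copy()
def circ(p,r,z,col):
    for a in np.linspace(0,2*np.pi,160):
        u=w2p(c,[p[0]+r*np.cos(a),p[1]+r*np.sin(a),z]); u=(u-[200,60]+.5)*3; cv2.circle(V,tuple(int(v) for v in u),0,col,-1)
P2=[.5887,.2185]
circ(P2,.012,.038,(0,0,255)); circ(P2,.006,.068,(255,0,255)); circ(np.add(P2,[.0111,-.0436]),.0155,.036,(0,0,255))
sc=capture("scene")
W=cv2.resize(sc["img"][90:170,310:365],None,fx=4,fy=4,interpolation=cv2.INTER_CUBIC)[:,:,::-1]
W=cv2.copyMakeBorder(W[:320],0,280,0,0,cv2.BORDER_CONSTANT); V=np.hstack([V[:600,:570],W]); cv2.imwrite("pics/v5.png",V); print(V.shape)
```

```text
10.3833 [0.58948559 0.14718797 0.1398708 ] [0.57225007 0.2172485  0.30280465]
post [300.4, 113.1] 0.72 [0.58961495 0.21891981 0.022     ]
scene [266.1, 255.5] 0.49 [ 5.68078251e-01 -1.09434952e-01 -1.11022302e-16]
scene collar [335.2, 133.5] 0.58 [0.56652791 0.33051937 0.13      ]
top collar [153.8, 202.5] 0.48 [0.56306372 0.3386901  0.13      ]
wrist [298.6, 117.5] 0.39 [0.58903502 0.22043957 0.        ]
wrist [298.7, 179.6] 0.3 [0.6024965  0.17183144 0.        ]
wrist collar [299.7, 107.4] 0.16 [0.58062678 0.2252773  0.13      ]
(600, 790, 3)
```

View pics/v5.png

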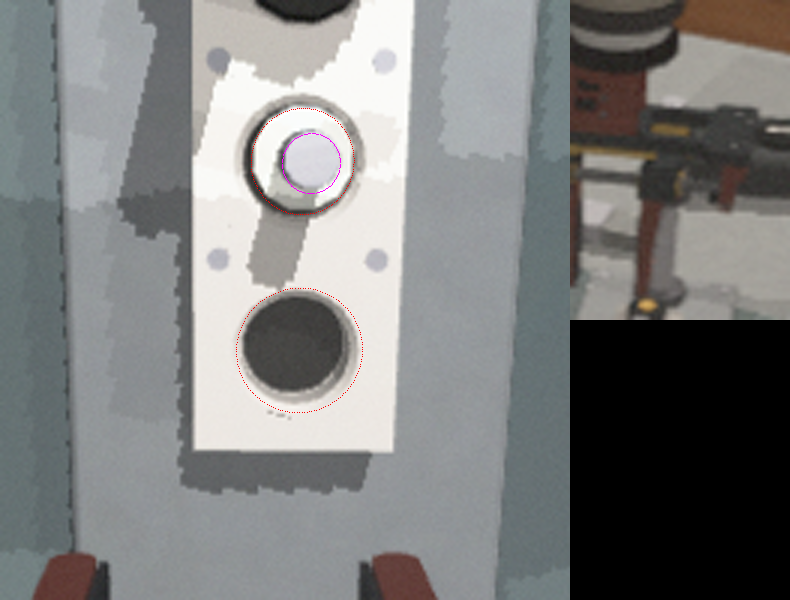

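The post is seated: its circles line up with the top and foot, and pocket 3 matches its circle. The stem stands upright. Next is the guide roller.

servo_tool(commands=[[-0.1,-1,0,0,0,0,0],[-0.1,-1,0,0,0,0,0],[-0.1,-1,0,0,0,0,0],[-0.1,-1,0,0,0,0,0],[-0.1,-1,0,0,0,0,0],[-0.1,-1,0,0,0,0,0],[-0.1,-1,0,0,0,0,0],[-0.1,-1,0,0,0,0,0]])

```text
clock: 11.65
ee_pos: [0.5686, -0.0503, 0.1392]
orientation: [0.0, 0.612, 0.79, 0.0]
wrist_force: [0.3, 0.6, 0.7]
width: 0.0439
grip_force: 0.0
```

servo_tool(commands=[[-0.1,-1,0,0,0,0,0],[-0.1,-0.8,0,0,0,0,0],[-0.1,-0.5,0,0,0,0,0],[-0.1,-0.2,0,0,0,0,0],[0,0,0,0,0,0,0],[0,0,0,0,0,0,0],[0,0,0,0,0,0,0],[0,0,0,0,0,0,0]])

```text
clock: 12.32
ee_pos: [0.5592, -0.1099, 0.1393]
orientation: [-0.0, 0.612, 0.791, 0.0]
wrist_force: [-0.7, 0.5, -0.6]
width: 0.0437
grip_force: 0.0
```

Run:
```python
from h import *
s=observe(); c=capture("wrist"); print(s["clock"],s["ee_pos"],c["eye"]); save(c,"w6raw")
for d in pinpoint("wrist","guide_roller")[:3]: print("gr",d["xy"],d["score"],p2w(c,d["xy"],0))
for d in cut_out("wrist","guide_roller")[:2]: print(d["extent"],d["score"])
# bearing at top centre: orange/brown
im=c["img"].astype(int); m=((im[...,0]-im[...,2]>50)).astype(np.uint8); m[270:]=0
n,l,st,ce=cv2.connectedComponentsWithStats(m)
for i in range(1,n):
    if st[i,4]>25: print(st[i],ce[i],p2w(c,ce[i],.036))
# collar top: scene + top at same time
for n in("scene","top"):
    cc=capture(n); save(cc,n+"6")
    for d in pinpoint(n,"collar_top")[:2]: print(n,"collar",d["xy"],d["score"])
```

```text
12.3167 [ 0.55917448 -0.10992094  0.13929999] [ 0.54147824 -0.04040611  0.30242333]
gr [283.4, 193.5] 0.62 [ 0.56373162 -0.10469548  0.        ]
[264.9, 183.1, 34.1, 35.7] 0.65
[276 199  17  17 144] [283.60416667 207.125     ] [ 0.56391814 -0.10716414  0.036     ]
scene collar [334.8, 134.8] 0.47
scene collar [256.0, 181.7] 0.44
top collar [154.0, 203.9] 0.42
```

servo_tool(commands=[[0.185,0.13,-0.5,0,0,0,0],[0,0,-1,0,0,0,0],[0,0,-1,0,0,0,0],[0,0,-1,0,0,0,0],[0,0,-0.7,0,0,0,0],[0,0,-0.4,0,0,0,0],[0,0,-0.2,0,0,0,0],[0,0,-0.05,0,0,0,0]])

```text
clock: 13.33
ee_pos: [0.5632, -0.1081, 0.017]
orientation: [-0.001, 0.612, 0.791, -0.0]
wrist_force: [-0.2, 0.1, -0.6]
width: 0.0439
grip_force: 0.0
```

servo_tool(commands=[[0,0,0,0,0,0,0],[0,0,0,0,0,0,-0.4],[0,0,0,0,0,0,-0.6],[0,0,0,0,0,0,-0.8],[0,0,0,0,0,0,-0.8],[0,0,0,0,0,0,-0.8],[0,0,0,0,0,0,-0.8],[0,0,0,0,0,0,-0.8]])

```text
clock: 14.0
ee_pos: [0.5639, -0.1086, 0.0186]
orientation: [0.0, 0.613, 0.79, 0.0]
wrist_force: [-0.9, -0.6, 5.7]
width: 0.0229
grip_force: 15.0
```

servo_tool(commands=[[0,0,0.5,0,0,0,-0.8],[0,0,1,0,0,0,-0.8],[0.12,0.94,1,0,0,0,-0.8],[0.12,0.94,1,0,0,0,-0.8],[0.12,0.94,0.2,0,0,0,-0.8],[0.12,0.94,0,0,0,0,-0.8],[0.12,0.94,0,0,0,0,-0.8],[0.12,0.94,0,0,0,0,-0.8]])

```text
clock: 14.67
ee_pos: [0.5814, 0.0336, 0.1114]
orientation: [0.0, 0.613, 0.79, 0.0]
wrist_force: [0.2, 0.2, -0.3]
width: 0.0223
grip_force: 15.0
```

servo_tool(commands=[[0.12,0.94,0,0,0,0,-0.8],[0.12,0.94,0,0,0,0,-0.8],[0.12,0.94,0,0,0,0,-0.8],[0.12,0.94,0,0,0,0,-0.8],[0.12,0.94,0,0,0,0,-0.8],[0.12,0.92,0,0,0,0,-0.8],[0,0,-0.7,0,0,0,-0.8],[0,0,-0.7,0,0,0,-0.8]])

```text
clock: 15.33
ee_pos: [0.6, 0.1761, 0.0767]
orientation: [0.0, 0.611, 0.792, 0.002]
wrist_force: [-0.3, -0.7, -0.9]
width: 0.0225
grip_force: 15.0
```

Run:
```python
from h import *
capture("wrist"); capture("wrist"); s=observe(); c=capture("wrist"); print(s["clock"],s["ee_pos"],c["eye"])
b=s["ee_pos"][2]-.0186
for d in pinpoint("wrist","guide_roller")[:3]: print("gr",d["xy"],d["score"],p2w(c,d["xy"],b))
im=c["img"].astype(int); m=((im[...,0]-im[...,2]>50)).astype(np.uint8); m[330:]=0
n,l,st,ce=cv2.connectedComponentsWithStats(m)
for i in range(1,n):
    if st[i,4]>25: print(st[i],ce[i],p2w(c,ce[i],b+.036))
V=cv2.resize(c["img"][140:290,200:380],None,fx=4,fy=4,interpolation=cv2.INTER_CUBIC)[:,:,::-1].copy()
def circ(p,r,z,col):
    for a in np.linspace(0,2*np.pi,160):
        u=w2p(c,[p[0]+r*np.cos(a),p[1]+r*np.sin(a),z]); u=(u-[200,140]+.5)*4; cv2.circle(V,tuple(int(v) for v in u),0,col,-1)
P2=[.5887,.2185]; P3=[.5998,.1749]
circ(P2,.006,.068,(255,0,255)); circ(P3,.0155,.036,(0,0,255)); circ(P3,.012,b,(0,160,0)); circ(P3,.012,b+.036,(255,0,0))
cv2.imwrite("pics/v6.png",V)
```

```text
15.4333 [0.59731749 0.17257102 0.07336018] [0.58057693 0.24245697 0.23639547]
gr [272.0, 249.7] 0.96 [0.59487723 0.17234668 0.05476018]
[270  52  27  29 608] [282.86348684  65.94572368] [0.57794501 0.25816101 0.09076018]
[263 266  29  27 384] [277.51302083 278.8515625 ] [0.59770427 0.17370704 0.09076018]
[213 306  15  24 222] [219.65765766 317.39189189] [0.57728548 0.14883359 0.09076018]
[334 306   9  24 116] [337.88793103 318.0862069 ] [0.62874491 0.16190045 0.09076018]
```

View pics/v6.png

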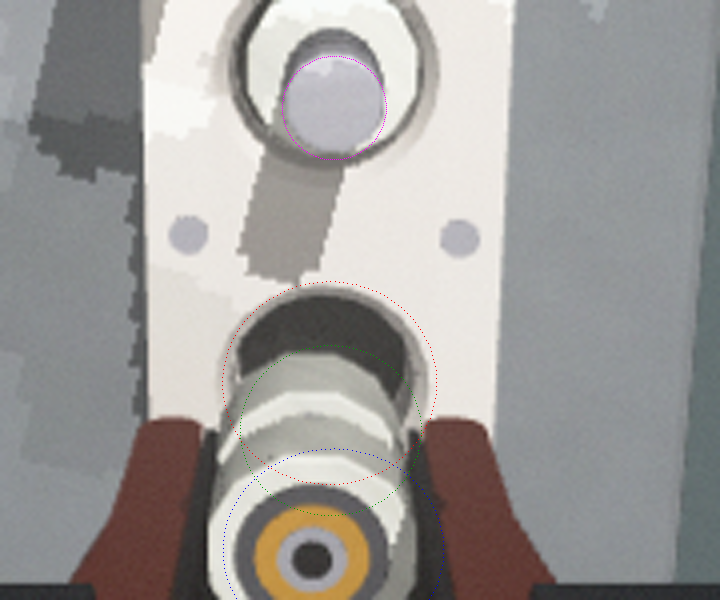

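The roller hangs about 2 mm to the left and 1 mm short of pocket 3: its bearing is at crop (312,555), against (332,552) predicted. I'm correcting and re-measuring.

servo_tool(commands=[[0.07,0.05,0,0,0,0,-0.8],[0,0,0,0,0,0,-0.8],[0,0,0,0,0,0,-0.8],[0,0,-0.2,0,0,0,-0.8],[0,0,0,0,0,0,-0.8],[0,0,0,0,0,0,-0.8],[0,0,0,0,0,0,-0.8],[0,0,0,0,0,0,-0.8]])

```text
clock: 16.2
ee_pos: [0.6012, 0.1744, 0.0704]
orientation: [-0.0, 0.612, 0.79, -0.0]
wrist_force: [0.1, -0.2, 0.2]
width: 0.0225
grip_force: 15.0
```

Run:
```python
from h import *
s=observe(); c=capture("wrist"); print(s["clock"],s["ee_pos"],c["eye"])
b=s["ee_pos"][2]-.0186
im=c["img"].astype(int); m=((im[...,0]-im[...,2]>50)).astype(np.uint8); m[330:]=0
n,l,st,ce=cv2.connectedComponentsWithStats(m)
for i in range(1,n):
    if st[i,4]>250: print(st[i],ce[i],p2w(c,ce[i],b+.036))
# bottom: scanlines of the roller silhouette & top arc
g=cv2.cvtColor(c["img"],cv2.COLOR_RGB2GRAY); save(c,"w7raw")
P3=[.5998,.1749]
a=np.linspace(0,2*np.pi,400); q=np.array([w2p(c,[P3[0]+.012*np.cos(t),P3[1]+.012*np.sin(t),b]) for t in a]); print("bottom circle top/left/right/c",q[:,1].min(),q[:,0].min(),q[:,0].max(),q.mean(0))
for x in (268,272,276,280,284,288): print(x,g[210:250:1,x].tolist())
```

```text
16.2 [0.60118593 0.17435706 0.07040935] [0.58373967 0.24402076 0.23351724]
[260  53  27  29 626] [273.29073482  67.01277955] [0.57843731 0.25872995 0.08780935]
[264 266  28  27 384] [277.57291667 278.82291667] [0.60151233 0.17550136 0.08780935]
bottom circle top/left/right/c 227.37722737584997 251.475528333468 296.72717697950145 [274.1570484  248.76006207]
268 [174, 226, 232, 227, 205, 148, 126, 81, 67, 70, 68, 66, 64, 64, 65, 66, 66, 70, 71, 94, 151, 158, 162, 161, 163, 165, 166, 165, 168, 190, 225, 230, 226, 226, 221, 193, 162, 159, 158, 160]
272 [225, 231, 232, 224, 167, 138, 100, 66, 66, 65, 69, 66, 68, 68, 65, 63, 65, 81, 127, 168, 167, 170, 174, 176, 175, 175, 176, 187, 224, 227, 224, 225, 226, 218, 177, 170, 168, 170, 166, 167]
276 [231, 231, 231, 229, 200, 139, 130, 72, 64, 68, 68, 65, 65, 66, 61, 68, 67, 75, 126, 170, 174, 173, 174, 178, 178, 182, 179, 188, 221, 230, 224, 221, 213, 184, 177, 171, 171, 175, 171, 172]
280 [230, 230, 232, 231, 222, 158, 137, 123, 63, 62, 67, 68, 65, 66, 65, 65, 65, 76, 124, 175, 178, 180, 177, 176, 180, 181, 179, 187, 220, 230, 226, 226, 223, 195, 167, 174, 174, 176, 177, 176]
284 [232, 231, 232, 230, 231, 230, 217, 136, 132, 95, 64, 66, 67, 65, 67, 62, 68, 68, 94, 158, 178, 176, 179, 180, 175, 179, 185, 190, 223, 236, 227, 226, 225, 221, 190, 180, 181, 178, 180, 181]
288 [231, 231, 231, 230, 231, 231, 230, 229, 215, 157, 140, 128, 87, 67, 66, 67, 64, 67, 67, 66, 97, 159, 177, 175, 179, 177, 177, 172, 177, 183, 204, 231, 228, 227, 224, 219, 187, 178, 175, 178]
```

servo_tool(commands=[[-0.068,-0.014,0,0,0,0,-0.8],[0,0,-0.25,0,0,0,-0.8],[0,0,-0.25,0,0,0,-0.8],[0,0,-0.2,0,0,0,-0.8],[0,0,-0.15,0,0,0,-0.8],[0,0,-0.15,0,0,0,-0.8],[0,0,-0.13,0,0,0,-0.8],[0,0,0,0,0,0,-0.8]])

```text
clock: 16.92
ee_pos: [0.599, 0.1738, 0.0413]
orientation: [-0.0, 0.612, 0.791, -0.0]
wrist_force: [-0.2, -0.8, -1.0]
width: 0.0224
grip_force: 15.0
```

servo_tool(commands=[[0,0,-0.03,0,0,0,-0.8],[0,0,-0.02,0,0,0,-0.8],[0,0,0,0,0,0,-0.2],[0,0,0,0,0,0,-0.1],[0,0,0,0,0,0,-0.1],[0,0,0,0,0,0,-0.1],[0,0,0,0,0,0,-0.1],[0,0,0,0,0,0,-0.1]])

```text
clock: 17.58
ee_pos: [0.5996, 0.174, 0.041]
orientation: [0.0, 0.612, 0.79, 0.0]
wrist_force: [0.0, -0.4, -0.1]
width: 0.0397
grip_force: 0.0
```

servo_tool(commands=[[0,0,0.4,0,0,0,-0.1],[0,0,0.8,0,0,0,-0.1],[0,0,1,0,0,0,-0.1],[0,0,1,0,0,0,-0.1],[0,-0.6,0.6,0,0,0,-0.1],[0,-1,0.3,0,0,0,0],[0,0,0,0,0,0,0],[0,0,0,0,0,0,0]])

```text
clock: 18.25
ee_pos: [0.6002, 0.1323, 0.1446]
orientation: [0.001, 0.614, 0.79, 0.0]
wrist_force: [0.2, 0.6, -0.4]
width: 0.0437
grip_force: 0.0
```

Run:
```python
from h import *
capture("wrist");s=observe(); c=capture("wrist"); print(s["clock"],s["ee_pos"]); save(c,"w8raw")
im=c["img"].astype(int); m=((im[...,0]-im[...,2]>50)).astype(np.uint8); m[330:]=0
n,l,st,ce=cv2.connectedComponentsWithStats(m)
for i in range(1,n):
    if 60<st[i,4]<1000: print(st[i],ce[i],p2w(c,ce[i],.058),p2w(c,ce[i],.055))
for t in ("tension_post","guide_roller","pinch_roller"):
    for d in pinpoint("wrist",t)[:3]: print(t,np.round(d["xy"],1),round(d["score"],2),np.round(p2w(c,d["xy"],.022),4))
```

```text
18.3 [0.5995828  0.13379369 0.14399844]
[283   3  21  22 354] [293.05649718  13.5       ] [0.57745349 0.26155282 0.058     ] [0.57739743 0.26225295 0.055     ]
[283 149  19  19 179] [291.96648045 157.84916201] [0.59970503 0.17573667 0.058     ] [0.59991695 0.17540328 0.055     ]
[159 306  22  24 314] [169.12738854 317.49044586] [0.53996348 0.03430121 0.058     ] [0.5394559  0.03226443 0.055     ]
[383 306  14  24 131] [390.32824427 317.58015267] [0.70453576 0.07621744 0.058     ] [0.70601021 0.07468548 0.055     ]
guide_roller [289.6 152.2] 0.58 [0.5993 0.1755 0.022 ]
pinch_roller [293.4  25.8] 0.59 [0.5791 0.2624 0.022 ]
```

The guide roller is in pocket 3 at (0.5997, 0.1757), with the bearing where a seated roller's would be. Now I'll tilt the wrist camera to look obliquely at the collar and get its height.

servo_tool(commands=[[-0.12,0.5,0.1,6.78,1.76,0,0],[-0.12,0.5,0.1,6.78,1.76,0,0],[-0.12,0.5,0.1,6.78,1.76,0,0],[-0.12,0.5,0.1,6.78,1.76,0,0],[-0.12,0.5,0.1,6.78,1.76,0,0],[0,0,0,0,0,0,0],[0,0,0,0,0,0,0],[0,0,0,0,0,0,0]])

```text
clock: 19.17
ee_pos: [0.5841, 0.1975, 0.1561]
orientation: [-0.238, 0.584, 0.755, 0.183]
wrist_force: [0.2, -0.2, -0.0]
width: 0.0438
grip_force: 0.0
```

Run:
```python
from h import *
capture("wrist");s=observe(); c=capture("wrist"); print(s["clock"],s["ee_pos"],c["eye"])
save(c,"w9raw")
A=np.array([.5578,.3396]); P1=np.array([.5887,.2185])+.045*np.array([-.247,.969])
for z in(.014,.11,.12,.13,.14,.15,.184): print(z,w2p(c,[*A,z]))
for d in pinpoint("wrist","collar_top")[:3]:
    print("collar",d["xy"],d["score"])
    zs=np.linspace(.09,.17,161); e=[np.linalg.norm(w2p(c,[*A,z])-d["xy"]) for z in zs]; print(zs[np.argmin(e)],min(e))
V=cv2.resize(c["img"][0:300,100:500],None,fx=2,fy=2,interpolation=cv2.INTER_CUBIC)[:,:,::-1].copy()
def circ(p,r,z,col):
    for a in np.linspace(0,2*np.pi,200):
        u=w2p(c,[p[0]+r*np.cos(a),p[1]+r*np.sin(a),z]); u=(u-[100,0]+.5)*2; cv2.circle(V,tuple(int(v) for v in u),0,col,-1)
circ(A,.019,.11,(0,0,255)); circ(A,.019,.13,(0,200,0)); circ(A,.019,.15,(255,0,0)); circ(A,.01,.184,(255,0,255)); circ(P1,.015,.050,(255,255,0))
cv2.imwrite("pics/v9.png",V)
```

```text
19.2167 [0.58410481 0.19811546 0.15666437] [0.59310089 0.16549789 0.33199505]
0.014 [287.19783338 148.68471476]
0.11 [290.58701001  84.12770247]
0.12 [291.07605881  74.81230442]
0.13 [291.60199697  64.79423816]
0.14 [292.16916196  53.99088336]
0.15 [292.78259903  42.30613855]
0.184 [295.30291908  -5.70089984]
collar [291.6, 79.5] 0.93
0.115 0.7746542539016033
```

View pics/v9.png

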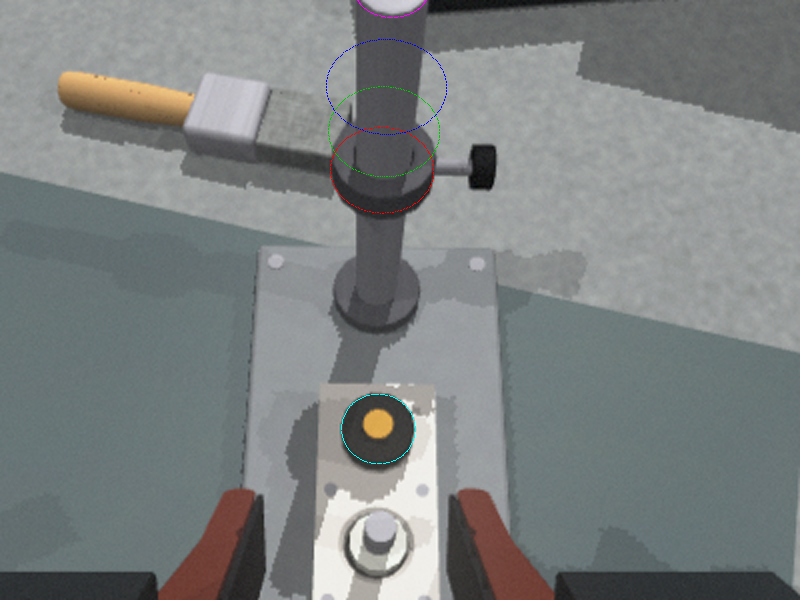

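The view shows the collar's top ellipse between the 0.11 (red) and 0.13 (green) circles, close to the red one. The seated post is at (378,535). I'll read the edges numerically.

Run:
```python
from h import *
im=cv2.imread("pics/w9raw.png",0).astype(int)
for x in (272,276,280,284,288,290,294,300,306,310): print(x,"front",im[84:112,x].tolist())
for x in (270,272,274,276,308,311,314): print(x,"rear",im[48:84,x].tolist())
c=capture("wrist"); A=np.array([.5578,.3396])
for z in (.10,.105,.11,.115,.12,.125):
    q=np.array([w2p(c,[A[0]+.019*np.cos(t),A[1]+.019*np.sin(t),z]) for t in np.linspace(0,6.283,720)])
    print(z,"front",q[:,1].max(),"rear",q[:,1].min(),"l/r",q[:,0].min(),q[:,0].max(),[ (x,[round(v,1) for v in (q[abs(q[:,0]-x)<.6,1].min(),q[abs(q[:,0]-x)<.6,1].max())]) for x in (272,276,308,290)])
```

```text
272 front [94, 96, 94, 99, 94, 93, 80, 56, 49, 49, 45, 46, 43, 46, 45, 47, 47, 68, 125, 161, 165, 163, 164, 164, 160, 162, 158, 159]
276 front [62, 58, 63, 61, 63, 65, 62, 66, 61, 61, 54, 49, 43, 46, 45, 44, 48, 45, 43, 47, 73, 129, 167, 161, 162, 158, 160, 165]
280 front [81, 66, 56, 66, 64, 65, 62, 63, 66, 62, 64, 64, 61, 50, 41, 42, 44, 44, 46, 45, 44, 46, 42, 64, 82, 83, 83, 85]
284 front [81, 85, 84, 80, 62, 65, 67, 66, 65, 65, 67, 66, 65, 63, 48, 39, 46, 47, 43, 48, 43, 44, 45, 47, 61, 72, 75, 78]
288 front [84, 85, 87, 83, 77, 72, 66, 64, 62, 69, 62, 67, 67, 67, 63, 51, 48, 48, 45, 45, 44, 44, 45, 43, 44, 53, 74, 74]
290 front [79, 80, 78, 80, 79, 75, 62, 63, 65, 65, 67, 67, 65, 67, 61, 50, 44, 44, 44, 44, 44, 44, 41, 45, 41, 50, 76, 76]
294 front [79, 81, 80, 79, 81, 73, 64, 67, 67, 65, 70, 66, 68, 66, 60, 51, 44, 43, 46, 43, 45, 45, 41, 40, 48, 64, 81, 81]
300 front [80, 79, 79, 76, 63, 63, 64, 62, 65, 60, 62, 67, 62, 65, 48, 41, 46, 40, 45, 47, 46, 46, 42, 48, 64, 78, 79, 82]
306 front [81, 85, 90, 99, 96, 97, 97, 97, 97, 96, 85, 49, 43, 42, 40, 43, 38, 45, 43, 46, 62, 111,
[... 2311 characters left out ...]
float64(96.0)]), (276, [np.float64(62.2), np.float64(98.6)]), (308, [np.float64(64.0), np.float64(97.5)]), (290, [np.float64(58.9), np.float64(102.2)])]
0.12 front 97.77272749673274 rear 53.91852611205783 l/r 264.1987619074132 317.7726228646378 [(272, [np.float64(59.8), np.float64(91.5)]), (276, [np.float64(57.2), np.float64(94.1)]), (308, [np.float64(58.8), np.float64(93.3)]), (290, [np.float64(53.9), np.float64(97.8)])]
0.125 front 93.17069924502196 rear 48.750012969925535 l/r 263.9644088322066 318.5295261081448 [(272, [np.float64(54.6), np.float64(86.8)]), (276, [np.float64(52.1), np.float64(89.4)]), (308, [np.float64(53.3), np.float64(89.0)]), (290, [np.float64(48.8), np.float64(93.2)])]
```

Edge readings put the collar top at 0.119 m: front edge about 0.119, rear about 0.117, and the bottom edge plus 14 mm gives 0.121. Now I'll untilt and go to the loupe, turning the closing direction across its handle.

servo_tool(commands=[[-0.23,-1,0,-6.78,-1.76,0,0],[-0.23,-1,0,-6.78,-1.76,0,0],[-0.23,-1,0,-6.78,-1.76,0,0],[-0.23,-1,0,-6.78,-1.76,0,0],[-0.23,-1,0,-6.78,-1.76,0,0],[-0.23,-1,0,0,0,-6.8,0],[-0.23,-1,0,0,0,-6.8,0],[-0.23,-1,0,0,0,-6.8,0]])

```text
clock: 20.03
ee_pos: [0.5384, -0.0024, 0.1573]
orientation: [0.001, 0.743, 0.669, 0.001]
wrist_force: [-0.3, 0.2, 0.1]
width: 0.0438
grip_force: 0.0
```

servo_tool(commands=[[-0.23,-1,0,0,0,-6.8,0],[-0.23,-1,0,0,0,-6.8,0],[-0.23,-1,0,0,0,-6.8,0],[-0.23,-1,0,0,0,-6.8,0],[-0.23,-1,0,0,0,-6.8,0],[-0.23,-1,0,0,0,-6.8,0],[-0.23,-1,0,0,0,-6.8,0],[-0.23,-1,0,0,0,-6.8,0]])

```text
clock: 20.7
ee_pos: [0.4927, -0.2038, 0.1571]
orientation: [0.001, 0.967, 0.254, 0.001]
wrist_force: [-0.4, -0.2, -0.3]
width: 0.044
grip_force: 0.0
```

servo_tool(commands=[[-0.23,-1,0,0,0,-6.8,0],[-0.23,-1,0,0,0,-6.8,0],[-0.23,-1,0,0,0,-6.8,0],[-0.23,-1,0,0,0,0,0],[0,-0.5,0,0,0,0,0],[0,0,0,0,0,0,0],[0,0,0,0,0,0,0],[0,0,0,0,0,0,0]])

```text
clock: 21.37
ee_pos: [0.4705, -0.3138, 0.1561]
orientation: [-0.0, 0.997, 0.082, 0.0]
wrist_force: [-0.2, 0.2, -0.1]
width: 0.044
grip_force: 0.0
```

Run:
```python
from h import *
s=observe(); c=capture("wrist"); save(c,"w10raw"); q=s["orientation"]; print(s["clock"],s["ee_pos"],c["eye"],q,np.round(s["joints"],2),rot(q).as_matrix()[:,1])
for t,z in dict(loupe=0,lens_centre=.006).items():
    for d in pinpoint("wrist",t)[:3]: print(t,np.round(d["xy"],1),round(d["score"],2),np.round(p2w(c,d["xy"],z),4))
for t in("loupe","lens"):
  for d in cut_out("wrist",t)[:2]: print(t,np.round(d["extent"]),round(d["score"],2),d["mask"].sum())
# handle: dark pixels
g=cv2.cvtColor(c["img"],cv2.COLOR_RGB2GRAY); m=(g<45).astype(np.uint8)
n,l,st,ce=cv2.connectedComponentsWithStats(m)
for i in range(1,n):
    if st[i,4]>200: print(st[i],ce[i],p2w(c,ce[i],.016))
for p in([.553,-.309,.006],[.484,-.320,.016],[.405,-.333,.016]): print(w2p(c,p))
```

```text
21.3667 [ 0.47052533 -0.31375968  0.15609558] [ 0.54234305 -0.30238962  0.31922617] [-3.98769535e-04  9.96608291e-01  8.22900099e-02  3.30261913e-04] [ 0.56  0.38 -0.1   1.88  0.05  0.89 -0.97] [ 1.64022076e-01 -9.86456390e-01 -7.40479537e-04]
loupe [283.7  96.9] 0.88 [ 0.5539 -0.305   0.    ]
lens_centre [285.6  99. ] 0.67 [ 0.5523 -0.3068  0.006 ]
loupe [245.  52.  85. 216.] 0.63 7656
lens [256.  62.  66.  69.] 0.97 3677
[ 455    0  105   31 2660] [511.66729323  12.5424812 ] [ 0.64067866 -0.46299209  0.016     ]
[ 324  248   28   75 1017] [335.28613569 292.8633235 ] [ 0.39199948 -0.38024286  0.016     ]
[ 200  251   33   72 1043] [219.74209012 294.09300096] [ 0.37334425 -0.27601582  0.016     ]
[   19   272   189   148 11956] [111.01304784 349.02149548] [ 0.29827403 -0.18021053  0.016     ]
[ 382  286  137   52 3717] [440.38337369 310.12940543] [ 0.39070862 -0.48000471  0.016     ]
[ 356  361  180   45 4381] [446.55558092 385.01552157] [ 0.31162619 -0.50910942  0.016     ]
[546 363  14  57 450] [554.63111111 398.87333333] [ 0.31349668 -0.62009765  0.016     ]
[  0 374  11  46 269] [  3.27137546 403.61710037] [ 0.2164809  -0.07608197  0.016     ]
[288.44787686  98.60100431]
[287.60045024 184.80851986]
[286.85189115 272.16492713]
```

Run:
```python
from h import *
c=capture("wrist")
L=cut_out("wrist","lens")[0]["mask"].astype(np.uint8)
k=max(cv2.findContours(L,cv2.RETR_EXTERNAL,cv2.CHAIN_APPROX_NONE)[0],key=cv2.contourArea); e=cv2.fitEllipse(k); lc=p2w(c,e[0],.008); print("lens",e,lc)
m=cut_out("wrist","loupe")[0]["mask"]; g=cv2.cvtColor(c["img"],cv2.COLOR_RGB2GRAY)
P=[]
for y in range(130,262,6):
    xs=np.nonzero(m[y])[0]
    if len(xs): 
        xs=xs[(xs>230)&(xs<330)]; print(y,xs.min(),xs.max(),[int(v) for v in g[y,262:308:3]],np.round(p2w(c,((xs.min()+xs.max())/2,y),.012),4))
        if y>165: P.append(p2w(c,((xs.min()+xs.max())/2,y),.014)[:2])
P=np.array(P); v=cv2.fitLine(P.astype(np.float32),cv2.DIST_HUBER,0,1e-5,1e-5).ravel(); print(v,np.degrees(np.arctan2(v[1],v[0])))
v2=lc[:2]-P.mean(0); print("centre-to-handle dir",np.degrees(np.arctan2(v2[1],v2[0])))
```

```text
lens ((286.8700866699219, 94.24866485595703), (65.3916015625, 68.84217071533203), 0.07084762305021286) [ 0.55538995 -0.3084783   0.008     ]Traceback (most recent call last):
  File "<stdin>", line 12, in <module>
cv2.error: OpenCV(4.12.0) /io/opencv/modules/imgproc/src/linefit.cpp:618: error: (-215:Assertion failed) npoints2 >= 0 || npoints3 >= 0 in function 'fitLine'
```

Run:
```python
from h import *
c=capture("wrist"); g=cv2.cvtColor(c["img"],cv2.COLOR_RGB2GRAY)
for d in cut_out("wrist","loupe")[:3]: print(np.round(d["extent"]),d["score"],d["mask"].sum())
for y in (140,155,160,165,170,180,190,200,210,220,230,240,250,260): print(y,[int(v) for v in g[y,260:312:2]])
P=[]
for y in range(175,250,3):
    r=g[y,250:322].astype(int); b=np.median(np.r_[r[:8],r[-8:]]); xs=np.nonzero(r<b-22)[0]+250
    if len(xs)>5: P.append(p2w(c,((xs.min()+xs.max())/2,y),.014)[:2]); print(y,xs.min(),xs.max(),len(xs),np.round(P[-1],4))
```

```text
[242.  52.  85. 218.] 0.92 7833
[299. 371.  55.  36.] 0.81 996
140 [141, 144, 143, 135, 134, 134, 138, 131, 129, 118, 214, 225, 228, 225, 226, 227, 98, 94, 92, 94, 90, 137, 134, 138, 141, 147]
155 [140, 143, 139, 140, 139, 141, 128, 121, 214, 144, 128, 127, 124, 123, 123, 125, 122, 201, 107, 99, 98, 98, 101, 100, 138, 140]
160 [137, 139, 139, 140, 139, 139, 127, 97, 58, 60, 57, 58, 59, 60, 58, 58, 59, 53, 75, 98, 98, 99, 99, 106, 138, 138]
165 [137, 139, 140, 139, 141, 137, 135, 98, 53, 62, 57, 59, 56, 57, 59, 58, 59, 49, 73, 94, 99, 102, 96, 99, 104, 142]
170 [141, 139, 137, 140, 138, 140, 117, 100, 55, 55, 63, 57, 56, 58, 58, 55, 55, 49, 91, 101, 101, 96, 97, 98, 133, 140]
180 [137, 139, 135, 139, 139, 140, 128, 82, 53, 59, 56, 56, 56, 59, 55, 55, 53, 47, 91, 100, 96, 96, 98, 133, 140, 139]
190 [137, 136, 138, 137, 135, 136, 123, 85, 56, 53, 58, 53, 58, 56, 57, 59, 55, 48, 94, 95, 97, 95, 96, 96, 135, 138]
200 [133, 135, 135, 136, 136, 133, 117, 85, 57, 59, 60, 56, 58, 55, 56, 55, 54, 46, 93, 93, 93, 96, 97, 129, 133, 137]
210 [136, 133, 137, 136, 136, 137, 116, 78, 54, 57, 57, 57,
[... 780 characters left out ...]
0.324 ]
187 272 306 35 [ 0.481  -0.3236]
190 273 306 34 [ 0.4785 -0.3245]
193 274 305 32 [ 0.4759 -0.3249]
196 272 305 34 [ 0.4732 -0.3245]
199 273 304 32 [ 0.4706 -0.325 ]
202 273 306 34 [ 0.4681 -0.3263]
205 273 306 34 [ 0.4655 -0.3267]
208 273 305 33 [ 0.4628 -0.3268]
211 273 305 33 [ 0.4601 -0.3272]
214 273 304 32 [ 0.4574 -0.3272]
217 273 304 32 [ 0.4547 -0.3277]
220 273 306 34 [ 0.4522 -0.329 ]
223 273 305 33 [ 0.4494 -0.329 ]
226 272 305 34 [ 0.4467 -0.3291]
229 273 304 32 [ 0.4439 -0.3295]
232 273 304 32 [ 0.4412 -0.33  ]
235 274 306 33 [ 0.4387 -0.3318]
238 273 305 33 [ 0.4358 -0.3314]
241 273 305 33 [ 0.433  -0.3319]
244 273 304 32 [ 0.4301 -0.3319]
247 272 303 32 [ 0.4272 -0.3315]
```

The handle runs at 9.2° and the tool is square to it at 9.4°. The lens is at about (0.552, -0.307). I'll grasp 68 mm back at (0.485, -0.318).

servo_tool(commands=[[0.29,-0.085,-0.6,0,0,0,0],[0.29,-0.085,-1,0,0,0,0],[0,0,-1,0,0,0,0],[0,0,-1,0,0,0,0],[0,0,-1,0,0,0,0],[0,0,-0.7,0,0,0,0],[0,0,-0.4,0,0,0,0],[0,0,-0.15,0,0,0,0]], squeeze=35)

```text
clock: 22.53
ee_pos: [0.4831, -0.3197, 0.008]
orientation: [-0.001, 0.997, 0.081, -0.001]
wrist_force: [0.2, -0.0, 0.1]
width: 0.0438
grip_force: 0.0
```

servo_tool(commands=[[0,0,-0.12,0,0,0,0],[0,0,-0.08,0,0,0,0],[0,0,0,0,0,0,-0.4],[0,0,0,0,0,0,-1],[0,0,0,0,0,0,-1],[0,0,0,0,0,0,-1],[0,0,0,0,0,0,-1],[0,0,0,0,0,0,-1]])

```text
clock: 23.2
ee_pos: [0.4843, -0.3204, 0.0052]
orientation: [0.0, 0.997, 0.081, 0.0]
wrist_force: [0.0, -0.3, 4.5]
width: 0.0177
grip_force: 35.0
```

servo_tool(commands=[[0,0,0.4,0,0,0,-1],[0,0,0.8,0,0,0,-1],[0,0,1,0,0,0,-1],[0.1,0.7,1,0,0,0,-1],[0.1,0.96,1,0,0,0,-1],[0.1,0.96,1,0,0,0,-1],[0.1,0.96,0.4,0,0,0,-1],[0.1,0.96,0,0,0,0,-1]])

```text
clock: 23.87
ee_pos: [0.4981, -0.2063, 0.1482]
orientation: [0.001, 0.997, 0.081, 0.002]
wrist_force: [0.7, -0.3, -1.0]
width: 0.0176
grip_force: 35.0
```

servo_tool(commands=[[0.1,0.96,0,0,0,0,-1],[0.1,0.96,0,0,0,0,-1],[0.1,0.96,0,0,0,0,-1],[0.1,0.96,0,0,0,0,-1],[0.1,0.96,0,0,0,0,-1],[0.1,0.96,0,0,0,0,-1],[0.1,0.96,0,0,0,0,-1],[0.1,0.96,0,0,0,0,-1]])

```text
clock: 24.53
ee_pos: [0.5162, -0.0137, 0.1451]
orientation: [0.0, 0.997, 0.081, -0.0]
wrist_force: [1.1, -0.4, -0.6]
width: 0.0173
grip_force: 35.0
```

servo_tool(commands=[[0.1,0.96,0,0,0,0,-1],[0.1,0.96,0,0,0,0,-1],[0.1,0.96,0,0,0,0,-1],[0.1,0.96,0,0,0,0,-1],[0.1,0.96,0,0,0,0,-1],[0.1,0.96,0,0,0,0,-1],[0,0.7,0,0,0,0,-1],[0,0,0,0,0,0,-1]])

```text
clock: 25.2
ee_pos: [0.5309, 0.1516, 0.1453]
orientation: [-0.001, 0.996, 0.084, 0.0]
wrist_force: [0.8, -0.5, -1.7]
width: 0.0178
grip_force: 35.0
```

Run:
```python
from h import *
for _ in range(3): capture("wrist")
s=observe(); c=capture("wrist"); save(c,"w11raw"); q=s["orientation"]; z=s["ee_pos"][2]; print(s["clock"],s["ee_pos"],q,s["width"],s["grip_force"],np.round(s["joints"],2),s["wrist_force"])
for d in pinpoint("wrist","lens_centre")[:2]: print("lc",d["xy"],d["score"],p2w(c,d["xy"],z+.0008))
for d in cut_out("wrist","lens")[:2]:
    k=max(cv2.findContours(d["mask"].astype(np.uint8),cv2.RETR_EXTERNAL,cv2.CHAIN_APPROX_NONE)[0],key=cv2.contourArea); e=cv2.fitEllipse(k); print(d["score"],e,p2w(c,e[0],z+.0038))
for n in("scene","top"):
    cc=capture(n); save(cc,n+"11")
    for d in pinpoint(n,"lens_centre")[:2]: print(n,d["xy"],d["score"],p2w(cc,d["xy"],z+.0008))
```

```text
25.35 [0.53125483 0.14564822 0.14472417] [ 4.96614802e-04  9.96753366e-01  8.05134536e-02 -2.54621992e-04] 0.018129626715080963 34.996018409729004 [-0.17  0.38 -0.26  1.91  0.13  0.86 -1.91] [-0.11442134 -0.75332667 -1.65830027]
lc [279.9, 114.8] 0.7 [0.60150076 0.15582323 0.14552417]
0.75 ((184.79237365722656, 112.2281494140625), (175.00167846679688, 437.3462219238281), 85.45305633544922) [0.59616055 0.19550466 0.14852417]
0.74 ((277.9173583984375, 110.78089904785156), (126.81385040283203, 132.0016326904297), 5.676048278808594) [0.60301319 0.15693281 0.14852417]
scene [322.0, 156.8] 0.96 [0.59403705 0.16525618 0.14552417]
scene [93.8, 312.4] 0.88 [ 0.4418414  -0.50128959  0.14552417]
top [412.3, 279.2] 0.93 [ 0.328338   -0.39652344  0.14552417]
top [214.7, 187.0] 0.72 [0.60252285 0.15924837 0.14552417]
```

servo_tool(commands=[[0,0.15,0,0,0,0,-1],[0,0.25,0,0,0,0,-1],[0,0.25,0,0,0,0,-1],[0,0.1,-0.2,0,0,0,-1],[0,0,-0.35,0,0,0,-1],[0,0,-0.3,0,0,0,-1],[0,0,-0.15,0,0,0,-1],[0,0,-0.06,0,0,0,-1]])

```text
clock: 26.37
ee_pos: [0.5307, 0.1649, 0.1167]
orientation: [0.0, 0.997, 0.081, -0.001]
wrist_force: [-0.5, -0.9, -0.9]
width: 0.0176
grip_force: 35.0
```

Run:
```python
from h import *
for _ in range(3): capture("wrist")
s=observe(); c=capture("wrist"); save(c,"w12raw"); z=s["ee_pos"][2]; print(s["clock"],s["ee_pos"],s["orientation"],s["grip_force"])
for d in pinpoint("wrist","lens_centre")[:2]: print("lc",d["xy"],d["score"],p2w(c,d["xy"],z+.0008))
for n in("scene","top"):
    cc=capture(n); save(cc,n+"12")
    for d in pinpoint(n,"lens_centre")[:2]: print(n,d["xy"],d["score"],p2w(cc,d["xy"],z+.0008))
    for p in ([.600,.1755,z+.0008],[.600,.1755,z-.0092]): print("pred",w2p(cc,p))
    for d in cut_out(n,"lens")[:2]:
        k=max(cv2.findContours(d["mask"].astype(np.uint8),cv2.RETR_EXTERNAL,cv2.CHAIN_APPROX_NONE)[0],key=cv2.contourArea); print(n,"lens mask",d["score"],np.round(d["extent"],1),np.round(cv2.fitEllipse(k)[0],1))
    for d in cut_out(n,"loupe")[:2]: print(n,"loupe",d["score"],np.round(d["extent"],1))
    q=np.array([w2p(cc,[.600+.032*np.cos(t),.1755+.032*np.sin(t),z+.0008]) for t in np.linspace(0,6.3,300)]); print("ring pred ext",q.min(0),q.max(0))
    for d in pinpoint(n,"collar_top")[:1]: print("collar",d["xy"],w2p(cc,[.5578,.3396,.119]))
# ring in wrist: bright outer ring rows/cols through predicted centre
u=w2p(c,[.600,.1755,z+.0008]); g=cv2.cvtColor(c["img"],cv2.COLOR_RGB2GRAY); r=int(u[1]); print(u); print([int(v) for v in g[r,180:380:2]])
for zz in (z-.003,z+.0068): q=np.array([w2p(c,[.600+.032*np.cos(t),.1755+.032*np.sin(t),zz]) for t in np.linspace(0,6.3,300)]); print("wrist ring",q.min(0),q.max(0))
```

```text
26.5167 [0.53146938 0.1652765  0.11793712] [ 8.76738484e-05  9.96748072e-01  8.05806032e-02 -2.00370134e-04] 34.99607026576996
lc [276.7, 116.2] 0.75 [0.60093496 0.17670404 0.11873712]
scene [95.0, 312.4] 0.89 [ 0.42083133 -0.48841446  0.11873712]
scene [324.2, 161.7] 0.59 [0.59353062 0.18484359 0.11873712]
pred [325.01594211 163.8664814 ]
pred [324.83682025 166.91155833]
scene lens mask 0.72 [313.1 156.5  20.3   9.9] [326.2 162.4]
scene lens mask 0.64 [ 80.3 300.9  22.6  21.5] [ 90.7 311.4]
scene loupe 0.89 [276.6 154.8  61.4  19.7]
scene loupe 0.64 [ 78.4 262.6  26.8  66.1]
ring pred ext [313.44982936 157.78747605] [336.62645703 170.20789273]
collar [338.4, 134.0] [333.44198196 134.80737925]
top [208.1, 190.8] 0.73 [0.59544193 0.18289853 0.11873712]
top [412.5, 284.1] 0.65 [ 0.3114931  -0.40561261  0.11873712]
pred [210.60574691 189.20776206]
pred [211.16999013 189.648431  ]
top lens mask 0.72 [206.2 180.4  12.6  16. ] [212.9 185.9]
top lens mask 0.49 [406.1 270.8  16.2  16.6] [411.6 278.2]
top loupe 0.79 [378.5 267.2  44.2  46.8]
top loupe 0.75 [208.  174.6  13.3  20.3]
ring pred ext [199.71110748 178.41736499] [221.49810853 200.04200059]
[279.11375037 118.87504971]
[243, 243, 243, 243, 177, 162, 216, 205, 207, 211, 207, 218, 218, 213, 201, 153, 102, 206, 231, 239, 237, 237, 237, 231, 223, 201, 245, 247, 248, 249, 250, 249, 250, 250, 250, 249, 250, 250, 245, 232, 251, 251, 230, 221, 237, 237, 242, 238, 203, 202, 204, 232, 241, 237, 237, 218, 220, 250, 252, 214, 222, 226, 230, 231, 230, 230, 231, 230, 230, 231, 219, 219, 219, 218, 216, 216, 215, 214, 209, 211, 210, 185, 138, 203, 214, 204, 189, 136, 120, 121, 122, 120, 119, 120, 119, 120, 121, 121, 119, 121]
wrist ring [206.38894558  39.69270405] [351.82398093 189.78776208]
wrist ring [201.91525932  35.0460786 ] [356.43815031 194.49004684]
```

The wrist view puts the lens at (0.601, 0.177, 0.119), against a target of (0.600, 0.1755, 0.119). The lens rim's size in the picture agrees with that height. The scene camera reads a little higher, but it showed the same sideways bias when the loupe lay on the bench. I'll hold a moment, then hand in.

servo_tool(commands=[[-0.02,-0.03,0,0,0,0,-1],[0,0,0,0,0,0,-1],[0,0,0,0,0,0,-1],[0,0,0,0,0,0,-1],[0,0,0,0,0,0,-1],[0,0,0,0,0,0,-1],[0,0,0,0,0,0,-1],[0,0,0,0,0,0,-1]])

```text
clock: 27.78
ee_pos: [0.531, 0.1648, 0.1182]
orientation: [0.0, 0.997, 0.081, -0.0]
wrist_force: [-0.4, -0.1, -1.6]
width: 0.0175
grip_force: 35.0
```

Run:
```python
from h import *
s=observe(); print(s["ee_pos"],s["grip_force"],np.abs(s["joint_velocities"]).max()); print(sign_off())
```

```text
[0.53102039 0.16475677 0.11815046] 34.99609351158142 0.001870139764350181
the job is handed in; nothing more can be done
None
```

I handed the job in at about 28 s; no verdict came back. By my measurements the tension post is in the middle pocket, the guide roller is in the end pocket, and the loupe is held by its handle with the lens about 1 mm off the guide roller's axis and level with the collar's top at about 0.119 m.

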